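Release a locked centrifuge lid by feel

ROBOT

A 6-joint arm with a two-finger parallel gripper is mounted at the origin on a cart in front of the work surface, level with it; the furniture and walls round the work are solid. World frame = base frame: x ahead of the robot, y to its left, z up, the work surface at z = 0. Lengths are in m, angles in rad, forces in N, time in s.
With the tool pointing down it reaches from about 0.3 to 0.85 m from the base axis. Payload 5.4 kg.
Tool frame: the origin (TCP) lies on the centre line of the jaws, within the pads' length; the fingertips stand 8 mm ahead of it and the grasp point (between the pads) lies 11 mm behind it; z points along the fingers, y is the line along which they close (so a half turn about z gives the same grasp; the last joint's range is limited). The gripper opens to 85 mm and grips with 20 to 120 N. Pads are 22 mm wide; open, the fingers measure 114 mm over their backs; the gripper's body (76 mm by 85 mm) begins 54 mm behind the grasp point. The pads swing forward as they close: fully open they stand 13 mm farther back than shut.
Start: joints at [1.046, 0.158, 1.597, -0, 1.386, -0.21], TCP at [0.178, 0.547, 0.239] pointing down, gripper open.
Joint ranges: [-2.91, 2.91], [-0.94, 2.29], [0.18, 2.7], [-1.29, 4.43], [0.17, 2.64], [-3, 3]. Speed limits (rad/s): [2.57, 2.57, 3.14, 3.14, 3.14, 3.14].

INTERFACE

Orientations are given as a rotation vector (axis times angle).
In Python, from plant import robot, vision, models gives the robot as it stands.
- The arm moves only by the shell command python3 -m pendant 'ROWS' [OPENING]. ROWS is JSON, a list of rows, each a list of 6 numbers: the shift along the world's x, y, z each as a share of 2.5 cm, from -1 to 1, then the turn, a rotation vector about the world's x, y, z each as a share of 0.5 rad, from -1 to 1. In form: [[x, y, z, ax, ay, az], ...]. A call has 1 to 8 rows; each row shifts and turns the commanded pose from where the row before left it; what a row does not reach is not made up. A row lasts 1/8 s, in which the tool goes at most 62.5 mm and 10.7 degrees, less where a joint would pass 70% of its speed; a pose out of reach is approached as far as the arm can. A call with a number of a shift or a turn outside -1 to 1 is refused whole. A call with a gripper value outside its range is refused whole. OPENING is the closure in counts, from 0 (fully open) to 255 (shut), set as the call begins (- or left out, the last holds). The fingers move at their own pace and stop on an object; the grip force is fixed at half the most. Time passes only in rows, so rows that do not move let the fingers close. It gives the time, the measured TCP pose, the force, the opening and the grip force at its end, in the units of the state.
- robot.observe(): the state, without advancing time (a new reading comes with each control period).
- vision.capture(name): name is "scene" or "top" or "wrist"; returns the picture (384x512x3 uint8, blue, green, red); there is no depth.
- vision.calibration(name): a dict with "fovy" (degrees; the focal length in pixels is half the picture's height over the tangent of half this angle, whatever the lens; pixels are square), "cx", "cy" (the principal point, pixels), "origin" and "orientation" of the camera in the world; the wrist camera has in their place "tool_from_camera" (4x4, takes a point from camera to tool coordinates, whose origin is the TCP and whose axes are the flange's). Camera axes: x right, y down, z forward; pixel columns grow to the right and rows downward; lengths in m; the calibration is good to about 2 mm. A picture is of the moment at which its call begins: read the wrist's pose just before it. calibration takes no time and is no camera call.
- robot.finish_job(): hands the job in; it is judged then, once.
Trained networks look in the newest picture that a camera, given by its name, has taken for a name from the list of things; names that differ only in an ending like _2 or _b are one class to them, and where a whole thing is asked for, a point or a joint stands for the part that bears it (a point fixed in the world has none). Each returns a list of dicts, best first, with "confidence" (0 to 1); they miss things now and then, are a little off and sometimes report something else, mostly with a low value. They report only what shows in the picture. A call takes as long as a camera call.
- models.cut_out(camera, thing): "pixels" (384x512 bool, what is visible of it) and "bbox" ([left, top, width, height] in pixels, round what is visible of it).
- models.landmark_of(camera, thing): "centre" ([row, column] in pixels: a listed point, or the origin of a listed thing).
The state is a dict: "t": time; "joint_positions": joint angles; "dq": joint speeds; "effort": joint torques, N m; "position": TCP position; "eef_rot": TCP orientation; "wrist_force": force on the tool from outside, world axes, zero at the start; "moment": the same for the moment, N m; "width": opening from 0.0 (shut) to 1.0 (fully open); "gripper_force": force on a finger pad.
Only numpy, scipy, OpenCV 4.12 (cv2) and the standard library are available. Lean on these libraries where they do the work, as an engineer would, in place of code of your own. Each camera call takes 0.05 s, during which the arm holds its last target. There are 200 camera calls.

TASK

The power is off and the lid of the small bench centrifuge is locked. Take the release rod by its handle, slide its tip along the hidden face at the back of the recess in the centrifuge's front until it drops into the release slot, and push it straight in until the lid has popped up as far as it goes. Then pull the rod out and lay it down flat on the worktop, leaving the bottle, the vial and the timer undisturbed.

Things in the scene. Friction and masses are not known exactly. Their poses are not given: they have to be found in the camera images.
- centrifuge: Small white bench centrifuge with a grey lid, fixed: 150 deep (x) x 250 wide (y) x 154 mm high (domed middle of the lid 166). Origin: centre of its underside on the worktop; x points to its rear, its front looks to -x. Low in the middle of its front is a recess, roofed by the housing and open only to the front.
- recess_mouth (a point): Middle of the recess's opening in the front, 62 mm up; axes as the centrifuge. The recess is 120 mm wide (60 mm either side of this point along y), reaches from 38 to 85 mm above the worktop, and is 45 mm deep. Its back wall is flat and upright: the hidden face.
- face_mid (a point): Middle of the hidden face, 62 mm up; axes as the centrifuge, x into the face. One upright slot, 15 mm wide (y) x 24 tall, chamfered 2 mm, middle 62 mm up, lies at unknown y within 32 mm either side of this point. Its wall is 12 mm thick. 15 mm in from the face stands a plunger that about 6 N pushes 14 mm further (rod tip then 29 mm past the face); it stays and raises the lid.
- lid (a joint): Lid hinge at the top rear edge of the centrifuge: 0 shut, grows as the front edge rises, in step with the plunger: 0.2 rad at 10 mm of plunger travel, 0.28 rad at the full 14 mm. It stays up.
- rod_grip (a point): Centre of the release rod's black handle, a block with flat sides, 70 long (x) x 22 wide (y) x 30 mm high, lying on the worktop, so this point is 15 mm up. x points along the rod to its tip. The rod, 10 mm thick bright steel with a round nose, leaves the handle's front end on the same axis. About 80 g in all.
- rod_tip (a point): Tip of the rod's round nose, 150 mm ahead of the handle's centre on the rod's axis.
- bottle: Bottle 42 mm thick, 88 mm tall with a white cap, standing to the left of the centrifuge; origin at the centre of its underside. Leave alone.
- vial: White round vial 37 mm thick, 66 mm tall with a blue-green cap, standing to the left and nearer the robot; origin at the centre of its underside. Leave alone.
- timer: White pocket timer 64 x 66 x 19 mm lying at the right; origin at the centre of its underside. Leave alone.

How it is judged:
On the way, in this order (a step that is already met when the one before it is completed fails the run):
1. the rod's tip is in the release slot, at least 8 mm past the hidden face (x of rod_tip in the frame of face_mid between 0.008 and 0.05 m and y of rod_tip in the frame of face_mid between -0.045 and 0.045 m and z of rod_tip in the frame of face_mid between -0.02 and 0.02 m), for 0.05 s.
2. the lid has popped up (more than 0.2 rad) while the rod is still in the slot, more than 18 mm past the face (value of joint lid above 0.2 rad and x of rod_tip in the frame of face_mid above 0.018 m), for 0.05 s.
At the end, for the whole second after the job is handed in: The lid stands open by more than 0.2 rad; the rod is out of the recess and lies flat and still on the worktop (handle's centre below 25 mm, tip below 28 mm) (value of joint lid above 0.2 rad and height (world z) of rod_grip between 0 and 0.025 m and height (world z) of rod_tip between 0 and 0.028 m and linear speed of rod below 0.02 m/s); the robot touches nothing.
It fails at once if the bottle, the vial or the timer is moved more than 30 mm (distance of any of bottle, vial, timer from where it was at the start of the episode above 0.03 m).
It fails at once if the bottle or the vial is tipped over (angle between any of bottle, vial's own z axis and vertical above 0.6 rad).
It also fails if it takes over 72 s, if anything falls off the work surface, if the arm or the gripper's body presses on something with over 40 N, if the wrist force passes 120 N, or if a joint passes its speed limit or range.

## Working session

There is one attempt and no reset: what is moved stays moved. The work goes in short steps, Python scripts to look and compute and a shell command to move; the robot and the scene stay as the last step left them, time stands still between calls to the robot, and variables do not carry over. Pictures are saved under pics/ and viewed, at most 10 in all, crops included, and the job is handed in when it is done.

```bash
mkdir -p pics; cat > h.py <<'E'
import numpy as np, cv2
from plant import robot, vision, models
from scipy.spatial.transform import Rotation as R
def cam(n, st=None):
    c=vision.calibration(n); f=192/np.tan(np.radians(c["fovy"])/2)
    if "origin" in c:
        o=np.array(c["origin"]); M=np.array(c["orientation"])
        if M.shape!=(3,3): M=R.from_rotvec(M).as_matrix() if M.size==3 else M
    else:
        T=np.array(c["tool_from_camera"]); Q=R.from_rotvec(st["eef_rot"]).as_matrix()
        o=Q@T[:3,3]+st["position"]; M=Q@T[:3,:3]
    return f,c["cx"],c["cy"],o,M
def ray(n,row,col,st=None):
    f,cx,cy,o,M=cam(n,st); return o,M@np.array([(col-cx)/f,(row-cy)/f,1])
def atz(n,rc,z,st=None):
    o,d=ray(n,rc[0],rc[1],st); return o+d*(z-o[2])/d[2]
E
python3 - <<'E'
from h import *
s=robot.observe(); print(s["position"],s["eef_rot"],s["t"])
ims=[]
for n in ("scene","top"):
    im=vision.capture(n); cv2.imwrite(f"pics/{n}0.png",im)
    print(n,vision.calibration(n))
    for th,z in (("centrifuge",0),("recess_mouth",.062),("face_mid",.062),("rod_grip",.015),("rod_tip",.015),("bottle",0),("vial",0),("timer",0)):
        r=models.landmark_of(n,th)
        for q in r[:2]: print(th,round(q["confidence"],2),np.round(q["centre"]),atz(n,q["centre"],z).round(4))
    ims.append(im)
cv2.imwrite("pics/both.png",cv2.resize(np.vstack(ims),(400,600)) if 0 else np.hstack([cv2.resize(i,(400,300)) for i in ims]))
E
```

```text
[0.17774463 0.54620781 0.23828063] [-4.92373414e-01 -3.10202940e+00  2.82855467e-03] 0.0
scene {'fovy': 52.19489417197795, 'cx': 259.73393048299886, 'cy': 185.36060608086592, 'origin': array([-0.24345514, -0.66856852,  0.8259446 ]), 'orientation': array([-2.01151433,  0.96950695, -0.51437336])}
centrifuge 0.9 [191. 241.] [0.6111 0.0816 0.    ]
centrifuge 0.32 [267. 296.] [ 0.4332 -0.2767  0.    ]
recess_mouth 0.69 [182. 232.] [0.5662 0.0808 0.062 ]
face_mid 0.56 [173. 235.] [0.6144 0.1099 0.062 ]
rod_grip 0.91 [266. 295.] [ 0.4217 -0.2783  0.015 ]
rod_tip 0.83 [235. 267.] [ 0.4706 -0.1426  0.015 ]
bottle 0.67 [269. 295.] [ 0.4229 -0.2779  0.    ]
bottle 0.52 [164. 190.] [0.6262 0.3572 0.    ]
vial 0.64 [178. 167.] [0.5014 0.3528 0.    ]
timer 0.78 [294. 376.] [ 0.4824 -0.4948  0.    ]
top {'fovy': 55.075675741492226, 'cx': 260.9426194686131, 'cy': 190.7306971938839, 'origin': array([ 0.31676369, -0.06587883,  1.25574515]), 'orientation': array([-2.2227834 ,  1.99187478, -0.21029886])}
centrifuge 0.77 [176. 221.] [0.6128 0.102  0.    ]
centrifuge 0.2 [190. 221.] [0.5637 0.0959 0.    ]
recess_mouth 0.56 [190. 225.] [0.5529 0.075  0.062 ]
face_mid 0.9 [176. 221.] [0.6001 0.0923 0.062 ]
rod_tip 0.7 [224. 287.] [ 0.4678 -0.1434  0.015 ]
bottle 0.68 [159. 144.] [0.6443 0.3806 0.    ]
vial 0.45 [197. 148.] [0.5111 0.3432 0.    ]
timer 0.78 [234. 393.] [ 0.4779 -0.507   0.    ]
```

View pics/both.png

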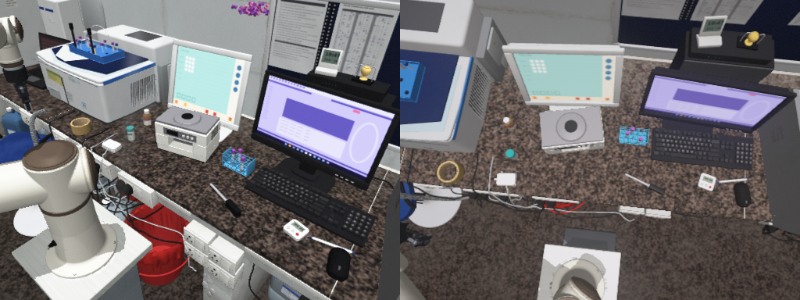

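Scene: the centrifuge is near top-view pixel (221,176), the black-handled rod lies to its right pointing at it, and the timer is further right. The networks agree on all of these. Next: tool yaw and centrifuge yaw.

```bash
python3 - <<'E'
from h import *
s=robot.observe(); Q=R.from_rotvec(s["eef_rot"]).as_matrix(); print(Q.round(3))
vision.capture("top")
m=models.cut_out("top","centrifuge")[0]; print(m["confidence"],m["bbox"])
c=max(cv2.findContours(m["pixels"].astype(np.uint8),0,2)[0],key=cv2.contourArea)
p=np.array([atz("top",(r[0][1],r[0][0]),.154)[:2] for r in c],np.float32)
print(cv2.minAreaRect(p),cv2.boxPoints(cv2.minAreaRect(p)))
im=cv2.imread("pics/top0.png")[120:230,160:300]; cv2.imwrite("pics/c.png",cv2.resize(im,None,fx=5,fy=5,interpolation=2))
E
```

```text
[[-0.951  0.31   0.   ]
 [ 0.31   0.951  0.   ]
 [-0.     0.    -1.   ]]
0.58 [177.1, 136.2, 83.7, 60.6]
((0.6097695231437683, 0.09232742339372635), (0.18466509878635406, 0.2501906156539917), 11.825508117675781) [[ 0.4937606   0.19584587]
 [ 0.5450326  -0.04903478]
 [ 0.72577846 -0.01119103]
 [ 0.6745064   0.23368962]]
```

```bash
python3 -m pendant '[[0.2,-1,0,0,0,0],[0.3,-1,0,0,0,0],[0.3,-1,0,0,0,0],[0.3,-1,0,0,0,0],[0.3,-1,0,0,0,0],[0.3,-1,0,0,0,0],[0.3,-1,0,0,0,0],[0.3,-1,0,0,0,0]]' 0; python3 -m pendant '[[0.3,-1,0,0,0,0],[0.3,-1,0,0,0,0],[0.3,-1,0,0,0,0],[0.3,-1,0,0,0,0],[0.3,-1,0,0,0,0],[0.3,-1,0,0,0,0],[0.3,-1,0,0,0,0],[0.3,-1,0,0,0,0]]'; python3 -m pendant '[[0.3,-1,0,0,0,0],[0.3,-1,0,0,0,0],[0.3,-1,0,0,0,0],[0.3,-1,0,0,0,0],[0.3,-1,0,0,0,0],[0.3,-1,0,0,0,0],[0.3,-1,0,0,0,0],[0.3,-1,0,0,0,0]]'
```

```text
t: 2.0
position: [0.2357, 0.346, 0.2394]
eef_rot: [0.492, 3.102, 0.0]
wrist_force: [0.6, -1.2, 0.4]
width: 0.996
gripper_force: 0.0
t: 3.0
position: [0.2958, 0.1459, 0.2395]
eef_rot: [0.492, 3.102, 0.0]
wrist_force: [0.7, -0.3, -0.4]
width: 0.999
gripper_force: 0.0
t: 4.0
position: [0.3558, -0.0542, 0.2395]
eef_rot: [0.493, 3.102, -0.0]
wrist_force: [0.7, -0.1, 0.1]
width: 1.0
gripper_force: 0.0
```

View pics/c.png

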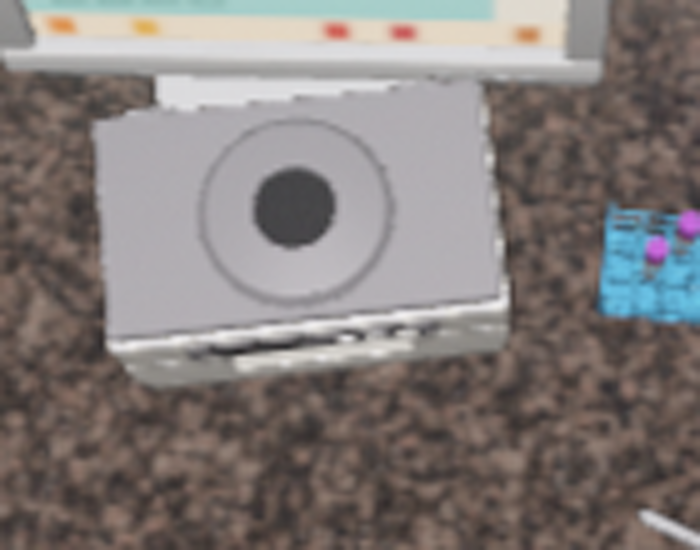

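Zoom: front top lid edge runs from px (182,188) to (261,179.6), so the centrifuge is yawed by some 10°. On to the rod.

```bash
python3 -m pendant '[[0.26,-0.9,0,0,0,-0.32],[0.26,-0.9,0,0,0,-0.32],[0.26,-0.9,0,0,0,-0.32],[0.26,-0.9,0,0,0,-0.32],[0.26,-0.9,0,0,0,-0.32],[0.26,-0.9,0,0,0,-0.32],[0.26,-0.9,0,0,0,-0.32],[0.26,-0.9,0,0,0,-0.32]]'; python3 -m pendant '[[0.26,-0.9,-0.4,0,0,-0.32],[0.26,-0.9,-0.4,0,0,-0.3],[0,0,0,0,0,0],[0,0,0,0,0,0]]'
python3 - <<'E'
from h import *
e=[atz("top",(120+y/5,160+x/5),.154)[:2] for x,y in ((110,340),(505,298),(95,125),(480,80))]
print(np.round(e,4)); 
for a,b in ((1,0),(3,2)): d=e[b]-e[a]; print("yaw",np.degrees(np.arctan2(-d[0],d[1])),np.linalg.norm(d))
s=robot.observe(); im=vision.capture("wrist"); cv2.imwrite("pics/w1.png",im)
for th in("rod_grip","rod_tip"):
    for q in models.landmark_of("wrist",th)[:1]: print(th,q["confidence"],q["centre"],atz("wrist",q["centre"],.015,s))
m=models.cut_out("wrist","rod_grip")
for q in m[:1]:
    P=np.argwhere(q["pixels"]); w=np.array([atz("wrist",p,.015,s)[:2] for p in P[::5]])
    d=cv2.fitLine(w.astype(np.float32),1,0,.01,.01).ravel(); print(q["confidence"],d,np.degrees(np.arctan2(d[1],d[0])))
E
```

```text
t: 5.0
position: [0.4077, -0.2341, 0.2394]
eef_rot: [2.254, 2.188, 0.0]
wrist_force: [0.5, 0.5, 0.8]
width: 0.999
gripper_force: 0.0
t: 5.5
position: [0.4205, -0.2778, 0.2195]
eef_rot: [-2.558, -1.824, -0.0]
wrist_force: [0.6, 0.4, -1.2]
width: 0.999
gripper_force: 0.0
[[ 0.5272  0.1948]
 [ 0.58   -0.0424]
 [ 0.6625  0.2251]
 [ 0.7187 -0.0114]]
yaw 12.545068090980088 0.24302728793403597
yaw 13.367524930294291 0.2430784893689603
rod_grip 0.66 [168.1, 263.4] [ 0.42603187 -0.28504439  0.015     ]
rod_tip 0.56 [24.2, 267.0] [ 0.47668141 -0.14617822  0.015     ]
0.84 [ 0.33422703  0.9424926   0.44589287 -0.22941351] 70.47446
```

View pics/w1.png

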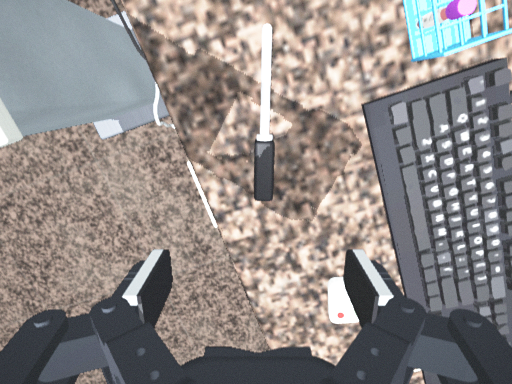

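Wrist view: handle at (264,168), tip at (266,25), rod aligned with the tool. Keyboard and timer are clear. Descend and grasp.

```bash
python3 -m pendant '[[0.22,-0.28,-0.9,0,0,-0.03],[0,0,-0.9,0,0,0],[0,0,-0.9,0,0,0],[0,0,-0.9,0,0,0],[0,0,-0.9,0,0,0],[0,0,-0.9,0,0,0],[0,0,-0.9,0,0,0],[0,0,-0.9,0,0,0]]'; python3 -m pendant '[[0,0,-0.5,0,0,0],[0,0,-0.52,0,0,0],[0,0,0,0,0,0]]'; python3 -m pendant '[[0,0,0,0,0,0],[0,0,0,0,0,0],[0,0,0,0,0,0],[0,0,0,0,0,0],[0,0,0,0,0,0],[0,0,0,0,0,0]]' 255
```

```text
t: 6.7
position: [0.4263, -0.2851, 0.0391]
eef_rot: [2.572, 1.803, 0.0]
wrist_force: [-0.1, 0.3, 0.5]
width: 1.001
gripper_force: 0.0
t: 7.08
position: [0.4257, -0.2848, 0.0132]
eef_rot: [-2.572, -1.801, 0.0]
wrist_force: [-0.7, 0.9, -0.4]
width: 1.001
gripper_force: 0.0
t: 7.82
position: [0.4265, -0.2858, 0.0144]
eef_rot: [2.572, 1.801, 0.0]
wrist_force: [-0.2, -0.2, 5.6]
width: 0.243
gripper_force: 59.7
```

```bash
python3 -m pendant '[[0,0,0.5,0,0,0],[0,0,0.8,0,0,0],[0,0,0.8,0,0,0],[0,0,0.7,0,0,0],[-0.12,0.93,0,0,0,-0.143],[-0.12,0.93,0,0,0,-0.143],[-0.12,0.93,0,0,0,-0.143],[-0.12,0.93,0,0,0,-0.143]]'; python3 -m pendant '[[-0.12,0.93,0,0,0,-0.143],[-0.12,0.93,0,0,0,-0.143],[-0.12,0.93,0,0,0,-0.143],[-0.12,0.93,0,0,0,-0.143],[-0.12,0.93,0,0,0,-0.143],[-0.12,0.93,0,0,0,-0.143],[-0.12,0.93,0,0,0,-0.143],[-0.12,0.93,0,0,0,-0.143]]';  python3 -m pendant '[[-0.12,0.93,0,0,0,-0.143],[-0.12,0.93,0,0,0,-0.143],[0,0,0,0,0,0],[0,0,0,0,0,0]]'
python3 - <<'E'
from h import *
s=robot.observe(); Q=R.from_rotvec(s["eef_rot"]).as_matrix(); print(Q.round(3),s["position"])
im=vision.capture("wrist"); cv2.imwrite("pics/w2.png",im)
z=s["position"][2]+.001
for th,h in(("rod_grip",z),("rod_tip",z),("recess_mouth",.062),("face_mid",.062),("centrifuge",0)):
    for q in models.landmark_of("wrist",th)[:1]: print(th,q["confidence"],q["centre"],atz("wrist",q["centre"],h,s))
E
```

```text
t: 8.82
position: [0.4137, -0.1914, 0.084]
eef_rot: [-2.805, -1.413, 0.0]
wrist_force: [0.9, -0.6, -1.0]
width: 0.242
gripper_force: 59.0
t: 9.82
position: [0.3897, -0.0054, 0.0841]
eef_rot: [-3.09, -0.565, 0.0]
wrist_force: [0.2, 0.5, -1.4]
width: 0.244
gripper_force: 59.0
t: 10.32
position: [0.3842, 0.0398, 0.084]
eef_rot: [3.122, 0.348, 0.0]
wrist_force: [-0.6, 0.4, -1.1]
width: 0.244
gripper_force: 59.0
[[ 0.975  0.22   0.   ]
 [ 0.22  -0.975 -0.   ]
 [ 0.     0.    -1.   ]] [0.38415104 0.03983154 0.08399993]
rod_grip 0.91 [260.1, 256.9] [0.38501881 0.03916936 0.08499993]
```

View pics/w2.png

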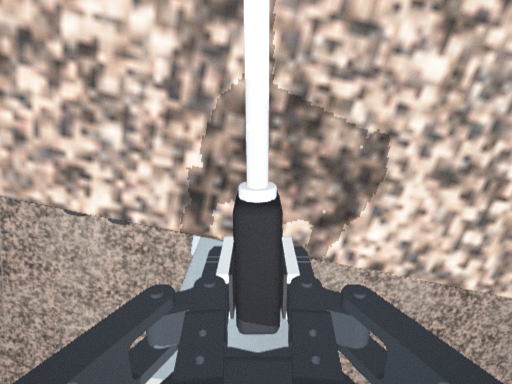

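Wrist view: the rod is held straight, and the handle centre is at the TCP. Lower to slot height and compare the tip with the mouth in the fixed cameras.

```bash
python3 -m pendant '[[0,0,-0.92,0,0,0],[0,0,0,0,0,0],[0,0,0,0,0,0]]'
python3 - <<'E'
from h import *
s=robot.observe(); print(s["position"])
ims=[]
for n in ("scene","top"):
    im=vision.capture(n); cv2.imwrite(f"pics/{n}1.png",im)
    for th,h in(("rod_tip",.062),("recess_mouth",.062),("face_mid",.062),("centrifuge",0)):
        for q in models.landmark_of(n,th)[:1]: print(n,th,round(q["confidence"],2),q["centre"],atz(n,q["centre"],h).round(4))
    q=s["position"]+.15*np.array([.975,.22,0]); q[2]=.062
    f,cx,cy,o,M=cam(n); v=M.T@(q-o); u=(v[:2]/v[2]*f+[cx,cy]); print("pred tip px",u); x,y=u.astype(int)
    ims.append(cv2.resize(im[y-50:y+50,x-60:x+60],(480,400),interpolation=2)); print(x-60,y-50)
cv2.imwrite("pics/d.png",cv2.resize(np.hstack(ims),(800,333)))
E
```

```text
t: 11.0
position: [0.3843, 0.0401, 0.0613]
eef_rot: [3.122, 0.346, 0.0]
wrist_force: [0.0, -0.0, -1.1]
width: 0.243
gripper_force: 59.0
[0.38430851 0.04007316 0.06126219]
scene rod_tip 0.62 [187.0, 225.6] [0.532 0.08  0.062]
scene recess_mouth 0.92 [182.7, 229.3] [0.5587 0.0873 0.062 ]
scene face_mid 0.92 [177.2, 236.8] [0.6001 0.0895 0.062 ]
scene centrifuge 0.64 [190.0, 242.4] [0.6191 0.0814 0.    ]
pred tip px [226.85403432 187.95380292]
166 137
top rod_tip 0.52 [194.3, 224.6] [0.5392 0.0736 0.062 ]
top recess_mouth 0.93 [190.1, 221.6] [0.5521 0.0853 0.062 ]
top face_mid 0.77 [179.0, 222.4] [0.5899 0.0876 0.062 ]
top centrifuge 0.71 [172.4, 223.1] [0.628  0.0962 0.    ]
pred tip px [224.41925891 196.85709608]
164 146
```

View pics/d.png

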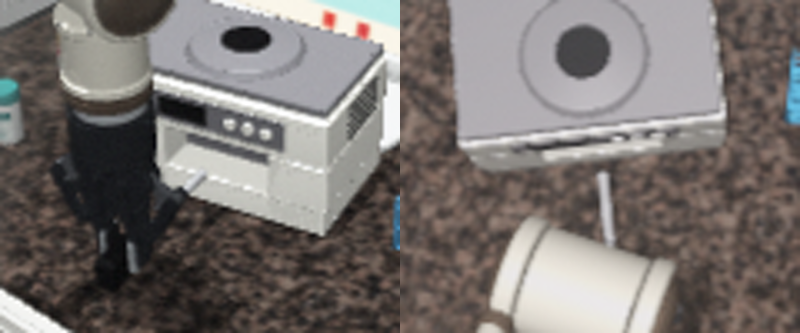

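Scene and top crops: the tip is ~25 mm in front of the recess opening and about level with its middle. Shift to the recess's −y side, enter and feel for the face.

```bash
python3 -m pendant '[[0.15,-0.65,0,0,0,0],[0.15,-0.65,0,0,0,0],[0.49,0.11,0,0,0,0],[0.49,0.11,0,0,0,0],[0.49,0.11,0,0,0,0],[0.49,0.11,0,0,0,0],[0,0,0,0,0,0]]'; python3 -m pendant '[[0.16,0.036,0,0,0,0],[0.16,0.036,0,0,0,0],[0,0,0,0,0,0]]'
```

```text
t: 12.38
position: [0.4415, 0.0191, 0.0609]
eef_rot: [3.122, 0.348, 0.001]
wrist_force: [-0.3, 0.4, -0.4]
width: 0.245
gripper_force: 59.1
t: 12.75
position: [0.4487, 0.0205, 0.0609]
eef_rot: [3.122, 0.346, 0.0]
wrist_force: [0.1, 0.0, -0.9]
width: 0.246
gripper_force: 59.1
```

```bash
python3 -m pendant '[[0.12,0.027,0,0,0,0],[0,0,0,0,0,0]]';python3 -m pendant '[[0.12,0.027,0,0,0,0],[0,0,0,0,0,0]]'
```

```text
t: 13.0
position: [0.4517, 0.0212, 0.0609]
eef_rot: [3.122, 0.346, 0.0]
wrist_force: [0.2, 0.5, -0.9]
width: 0.244
gripper_force: 59.1
t: 13.25
position: [0.4548, 0.0219, 0.0609]
eef_rot: [3.122, 0.346, 0.0]
wrist_force: [0.2, 0.5, -1.1]
width: 0.245
gripper_force: 59.1
```

```bash
for i in 1; do python3 -m pendant '[[0.1,0.022,0,0,0,0],[0,0,0,0,0,0]]';python3 -m pendant '[[0.08,0.018,0,0,0,0],[0,0,0,0,0,0]]';python3 -m pendant '[[0.08,0.018,0,0,0,0],[0,0,0,0,0,0]]'; done
```

```text
t: 13.5
position: [0.4565, 0.0224, 0.0605]
eef_rot: [-3.122, -0.346, 0.003]
wrist_force: [-3.2, -0.4, 0.1]
width: 0.245
gripper_force: 59.2
t: 13.75
position: [0.4567, 0.0228, 0.0599]
eef_rot: [-3.122, -0.346, 0.009]
wrist_force: [-10.4, -3.4, 3.4]
width: 0.244
gripper_force: 59.6
t: 14.0
position: [0.4567, 0.0234, 0.059]
eef_rot: [-3.121, -0.347, 0.016]
wrist_force: [-13.2, -4.6, 3.0]
width: 0.243
gripper_force: 59.6
```

Face found (14 N). Ease off a little, then sweep to +y.

```bash
python3 -m pendant '[[-0.05,-0.01,0,0,0,0],[-0.018,0.078,0,0,0,0],[-0.018,0.078,0,0,0,0],[-0.018,0.078,0,0,0,0]]'; python3 -m pendant '[[-0.018,0.078,0,0,0,0],[-0.018,0.078,0,0,0,0]]'; python3 -m pendant '[[-0.018,0.078,0,0,0,0],[-0.018,0.078,0,0,0,0]]'
```

```text
t: 14.5
position: [0.4556, 0.028, 0.0595]
eef_rot: [3.122, 0.344, -0.011]
wrist_force: [-9.3, -7.5, -1.0]
width: 0.242
gripper_force: 59.6
t: 14.75
position: [0.4547, 0.032, 0.0594]
eef_rot: [3.122, 0.344, -0.011]
wrist_force: [-7.7, -6.7, -0.0]
width: 0.241
gripper_force: 59.4
t: 15.0
position: [0.4538, 0.0359, 0.0594]
eef_rot: [3.122, 0.344, -0.011]
wrist_force: [-8.2, -7.4, -0.5]
width: 0.243
gripper_force: 59.4
```

```bash
python3 -m pendant '[[-0.018,0.078,0,0,0,0],[-0.018,0.078,0,0,0,0]]'; python3 -m pendant '[[-0.018,0.078,0,0,0,0],[-0.018,0.078,0,0,0,0]]'; python3 -m pendant '[[-0.018,0.078,0,0,0,0],[-0.018,0.078,0,0,0,0]]'
```

```text
t: 15.25
position: [0.4529, 0.0398, 0.0594]
eef_rot: [3.122, 0.344, -0.011]
wrist_force: [-8.4, -7.0, -1.5]
width: 0.243
gripper_force: 59.3
t: 15.5
position: [0.452, 0.0437, 0.0594]
eef_rot: [3.122, 0.344, -0.011]
wrist_force: [-7.1, -6.7, -0.7]
width: 0.243
gripper_force: 59.3
t: 15.75
position: [0.4524, 0.0488, 0.0599]
eef_rot: [-3.121, -0.346, 0.005]
wrist_force: [-2.0, 0.6, -1.2]
width: 0.243
gripper_force: 59.1
```

Normal force dropped from 9 to 2 N and the tool moved in: the tip is in the slot at TCP y≈0.049. Push in gently.

```bash
python3 -m pendant '[[0.08,0.018,0,0,0,0],[0.08,0.018,0,0,0,0],[0,0,0,0,0,0]]'; python3 -m pendant '[[0.08,0.018,0,0,0,0],[0.08,0.018,0,0,0,0],[0,0,0,0,0,0]]'
```

```text
t: 16.12
position: [0.4583, 0.0504, 0.0609]
eef_rot: [-3.121, -0.349, -0.001]
wrist_force: [-1.5, 5.9, -2.1]
width: 0.247
gripper_force: 59.5
t: 16.5
position: [0.4617, 0.0514, 0.0606]
eef_rot: [-3.12, -0.349, 0.001]
wrist_force: [-2.7, 5.5, -1.9]
width: 0.246
gripper_force: 59.5
```

```bash
python3 -m pendant '[[-0.014,0.06,0,0,0,0],[0.1,0.022,0,0,0,0],[0.1,0.022,0,0,0,0],[0,0,0,0,0,0]]'; python3 -m pendant '[[0.1,0.022,0,0,0,0],[0.1,0.022,0,0,0,0],[0,0,0,0,0,0]]'
```

```text
t: 17.0
position: [0.4656, 0.0531, 0.0604]
eef_rot: [-3.122, -0.347, 0.005]
wrist_force: [-6.6, 3.1, 1.9]
width: 0.246
gripper_force: 59.7
t: 17.38
position: [0.4703, 0.0542, 0.0603]
eef_rot: [-3.122, -0.347, 0.006]
wrist_force: [-7.7, 3.3, 0.0]
width: 0.244
gripper_force: 59.7
```

```bash
python3 -m pendant '[[0.1,0.022,0,0,0,0],[0.1,0.022,0,0,0,0],[0,0,0,0,0,0]]'; python3 -m pendant '[[0.1,0.022,0,0,0,0],[0.1,0.022,0,0,0,0],[0,0,0,0,0,0]]'; python3 -m pendant '[[0.06,0.013,0,0,0,0],[0,0,0,0,0,0]]'
```

```text
t: 17.75
position: [0.4753, 0.0553, 0.0603]
eef_rot: [-3.121, -0.347, 0.006]
wrist_force: [-8.3, 2.8, 1.1]
width: 0.246
gripper_force: 59.7
t: 18.12
position: [0.479, 0.0562, 0.0598]
eef_rot: [-3.122, -0.347, 0.011]
wrist_force: [-11.6, 0.2, 3.3]
width: 0.244
gripper_force: 59.8
t: 18.38
position: [0.4791, 0.0563, 0.0592]
eef_rot: [-3.122, -0.347, 0.016]
wrist_force: [-14.8, -0.6, 3.9]
width: 0.242
gripper_force: 60.0
```

The rod stopped at 29 mm with force rising, so the plunger is at its end. Check the lid.

```bash
python3 - <<'E'
from h import *
im=vision.capture("scene"); cv2.imwrite("pics/s2.png",cv2.resize(im[90:230,150:320],(680,560),interpolation=2))
E
```

```text
(no output)
```

View pics/s2.png

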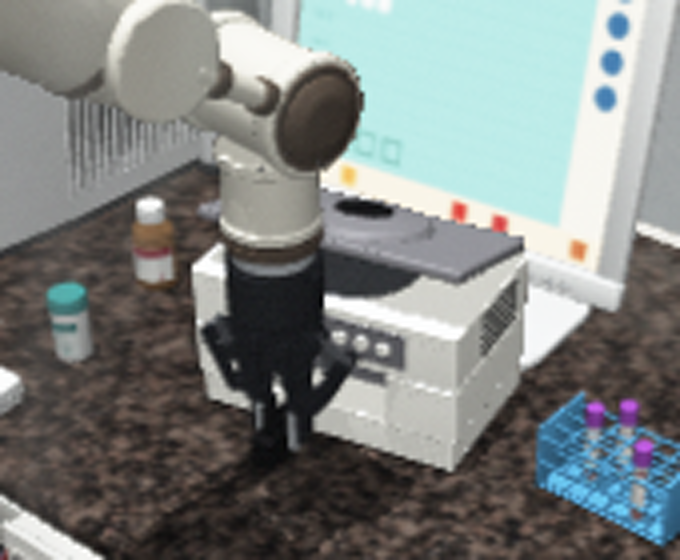

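Lid is up, with the dark chamber visible under its raised front. Withdraw straight and retrace to where the rod first lay.

```bash
python3 -m pendant '[[-0.3,-0.067,0,0,0,0],[-0.5,-0.111,0,0,0,0],[-0.6,-0.134,0,0,0,0],[-0.6,-0.134,0,0,0,0],[-0.6,-0.134,0,0,0,0],[-0.6,-0.134,0,0,0,0],[-0.6,-0.134,0,0,0,0],[0,0,0,0,0,0]]'; python3 -m pendant '[[0,0,0.5,0,0,0],[0,0,0.4,0,0,0],[0.12,-0.93,0,0,0,0.143],[0.12,-0.93,0,0,0,0.143],[0.12,-0.93,0,0,0,0.143],[0.12,-0.93,0,0,0,0.143],[0.12,-0.93,0,0,0,0.143],[0.12,-0.93,0,0,0,0.143]]'; python3 -m pendant '[[0.12,-0.93,0,0,0,0.143],[0.12,-0.93,0,0,0,0.143],[0.12,-0.93,0,0,0,0.143],[0.12,-0.93,0,0,0,0.143],[0.12,-0.93,0,0,0,0.143],[0.12,-0.93,0,0,0,0.143],[0.12,-0.93,0,0,0,0.143],[0,0,0,0,0,0]]'
```

```text
t: 19.42
position: [0.3889, 0.0346, 0.0614]
eef_rot: [3.121, 0.344, 0.004]
wrist_force: [0.0, -0.1, -1.1]
width: 0.242
gripper_force: 59.3
t: 20.42
position: [0.4071, -0.1055, 0.0844]
eef_rot: [2.975, 1.006, 0.002]
wrist_force: [1.1, 0.2, -0.2]
width: 0.245
gripper_force: 59.2
t: 21.42
position: [0.4281, -0.2689, 0.0845]
eef_rot: [2.636, 1.705, 0.001]
wrist_force: [-0.8, 0.2, -0.3]
width: 0.244
gripper_force: 59.3
```

```bash
python3 -m pendant '[[0,-0.6,-0.4,0,0,0],[0,0,-0.7,0,0,0],[0,0,-0.7,0,0,0],[0,0,-0.6,0,0,0],[0,0,-0.3,0,0,0],[0,0,-0.04,0,0,0],[0,0,0,0,0,0]]'
```

```text
t: 22.3
position: [0.4272, -0.2821, 0.0148]
eef_rot: [2.636, 1.709, 0.0]
wrist_force: [-0.4, -0.2, -0.2]
width: 0.245
gripper_force: 59.7
```

```bash
python3 -m pendant '[[0,0,-0.04,0,0,0],[0,0,0,0,0,0]]'; python3 -m pendant '[[0,0,0,0,0,0],[0,0,0,0,0,0],[0,0,0,0,0,0],[0,0,0,0,0,0],[0,0,0,0,0,0],[0,0,0,0,0,0]]' 0;  python3 -m pendant '[[0,0,0.3,0,0,0],[0,0,0.8,0,0,0],[0,0,1,0,0,0],[0,0,1,0,0,0],[0,0,1,0,0,0],[0,0,1,0,0,0],[0,0,1,0,0,0],[0,0,1,0,0,0]]'; python3 -m pendant '[[0,0,0.5,0,0,0],[0,0,0,0,0,0]]'
python3 - <<'E'
from h import *
s=robot.observe(); im=vision.capture("wrist"); sc=vision.capture("scene")
cv2.imwrite("pics/f.png",np.hstack([cv2.resize(im,(400,300)),cv2.resize(sc[90:330,140:460],(400,300))]))
for n in("wrist","scene"):
  for th in("rod_grip","rod_tip"):
    for q in models.landmark_of(n,th)[:1]: print(n,th,q["confidence"],atz(n,q["centre"],.015,s))
E
```

```text
t: 22.55
position: [0.4274, -0.2822, 0.0142]
eef_rot: [2.636, 1.708, 0.0]
wrist_force: [-1.7, 0.7, 3.3]
width: 0.247
gripper_force: 60.1
t: 23.3
position: [0.4271, -0.282, 0.0138]
eef_rot: [-2.636, -1.709, 0.0]
wrist_force: [-0.1, -0.0, 0.4]
width: 1.001
gripper_force: 0.0
t: 24.3
position: [0.4271, -0.282, 0.1927]
eef_rot: [2.636, 1.709, 0.0]
wrist_force: [-0.9, 0.1, 0.7]
width: 1.001
gripper_force: 0.0
t: 24.55
position: [0.4275, -0.2824, 0.2047]
eef_rot: [2.635, 1.708, 0.001]
wrist_force: [-0.3, 0.6, -0.4]
width: 0.996
gripper_force: 0.0
wrist rod_grip 0.95 [ 0.4291095  -0.28574261  0.015     ]
wrist rod_tip 0.97 [ 0.48788194 -0.14575001  0.015     ]
scene rod_grip 0.93 [ 0.41711158 -0.2803695   0.015     ]
```

View pics/f.png

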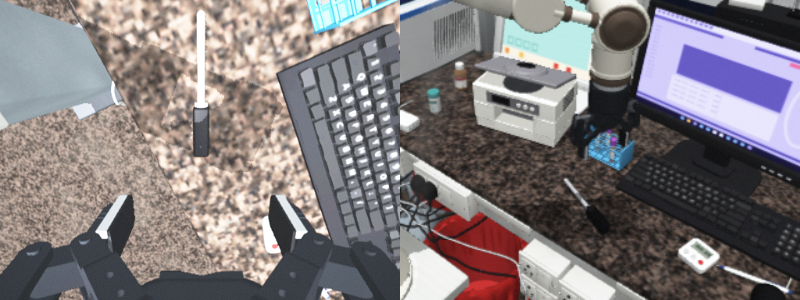

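The rod lies flat at (201,130) in the wrist half, the lid stays open, and the bottle, vial and timer are in place. The arm is clear.

```bash
python3 -c "
from plant import robot; print(robot.finish_job())"
```

```text
the job is handed in; nothing more can be done
None
```

The lid popped fully open, the rod is out and lying flat on the worktop, the bottle, vial and timer look undisturbed, and I handed the job in at about 25 s; no verdict was returned.

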